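Rack the drained gel plate and mark its slot

TASK

Take the blue-edged plate off the draining easel and stand it upright, coloured edge up, in the middle of the rack slot that has the blue tag, keeping hold of it until it stands on the bottom of the slot. Once it is in, slide the red pointer along the rack's rail until it points at the middle of the blue tag, and let go. Leave the yellow-edged plate, the jar and the pen as they are.

Things in the scene. Friction and masses are not known exactly. Their poses are not given: they have to be found in the camera images.
- plate_blue: loose white plate, 96 wide x 105 high x 6 mm thick, 120 g, with a 20 mm blue band along its top edge; both faces alike. Origin: middle of its lower edge; x through the thickness, y along the width, z up to the blue edge. At the start it lies on the easel's far face, its top leaning 30 degrees from vertical towards the robot
- easel: fixed steel easel, foot 120 x 110 mm. Origin: middle of its underside, z up; -x towards the robot. Its sloping panel, 84 mm wide, 6 mm thick, backs the lower 60 mm of the plate on the robot's side; the upper 45 mm are free on both faces. The plate stands on a ledge square to the panel that ends 11 mm beyond its far face
- rack: fixed grey rack, base 190 x 210 x 8 mm (x -130 to 60, y -105 to 105 mm). Origin: underside, below the middle slot's centre; z up, -x towards the robot. Slots run along x at y = -45, 0, +45 mm: each a 9 mm gap between white fins 74 mm long and 4 mm thick, straight to 35 mm above the worktop, then flaring to a mouth of about 20 mm at 44 mm
- tag_blue: blue tag 24 x 26 x 6 mm lying on the rack base in front of one slot, with which it moves from start to start. Origin: middle of its underside, 8 mm above the worktop; axes as the rack's
- blue_slot (a point): centre of the floor of the slot with the blue tag, 8 mm above the worktop, 67 mm behind the tag; axes as the rack's
- pointer (a joint): slide of the red pointer along the rail, m, 0 to 0.17, growing towards the rack's +y; it stays where it is left (friction about 1 N); it starts parked between 0 and 0.02, near the -y end
- pointer_grip (a point): middle of the red pointer's upright tab, 44 mm above the worktop: grip here. The tab is 12 mm thick along the rack's y, 22 mm along x, and spans 22 to 54 mm above the worktop, on a carriage whose top is at 22 mm. The rail lies 110 mm in front of the slots' centres; the pointer's nose points at the tags and is in line with the tab
- plate_yellow: same kind of plate with a yellow band, already standing in the slot with the yellow tag; loose, leave alone. Origin: middle of its lower edge, z up, x through the thickness
- jar: white capped jar, 46 mm across, 84 mm high, loose, upright; origin at the middle of its base; leave alone
- pen: white and blue marker pen, 138 x 11 x 13 mm, lying behind the rack; loose, leave alone; origin at the middle of its underside

How it is judged:
By the outcome, as a careful person would: the job done as asked, in the order asked, and still so for the second after the job is handed in, with the robot touching nothing.
It also fails if it takes over 58 s, if anything falls off the work surface, if the arm or the gripper's body presses on something with over 40 N, if the wrist force passes 120 N, or if a joint passes its speed limit or range.

ROBOT

A 6-joint arm with a two-finger parallel gripper is mounted at the origin on a cart in front of the work surface, level with it; the furniture and walls round the work are solid. World frame = base frame: x ahead of the robot, y to its left, z up, the work surface at z = 0. Lengths are in mm, angles in rad, forces in N, time in s.
With the tool pointing down it reaches from about 350 to 875 mm from the base axis. Payload 15.5 kg.
Tool frame: the origin (TCP) lies midway between the tips of the shut fingers; the grasp point (between the pads) lies 19 mm behind it; z points along the fingers, y is the direction in which the jaws open and shut (so a half turn about z gives the same grasp; the last joint's range is limited). The gripper opens to 85 mm and grips with 20 to 120 N. Pads are 22 mm wide; open, the fingers measure 114 mm over their backs; the gripper's body (76 mm by 85 mm) begins 54 mm behind the grasp point. The pads swing forward as they close: fully open they stand 13 mm farther back than shut.
Start: joints at [-1.331, 0.494, 1.345, -0, 1.302, -0.096], TCP at [205.364, -590.298, 231.277] pointing down, gripper open.
Joint ranges: [-2.91, 2.91], [-0.82, 2.16], [0.22, 2.67], [-1.22, 4.37], [0.12, 2.79], [-3.08, 3.08]. Speed limits (rad/s): [1.89, 1.89, 2.57, 3.01, 3.01, 3.01].

INTERFACE

Orientations are given as a unit quaternion [x, y, z, w].
In Python, from cell import robot, hand, monitor, snapshot, camera_params gives the robot as it stands. Calls block until the motion is done:
- robot.move_ptp(position, orientation): joint-space move of the TCP to a pose.
- robot.move_l(position, max_speed=150, rot=None, force_limit=None): straight line of the TCP; rot=None keeps the orientation; max_speed is the mean speed in mm/s. With force_limit (N) it stops when the force on the tool has changed by that much, and returns True; else False.
- robot.move_j(angles): joint-space move.
- hand.move_gripper(opening): finger opening in mm; the grip force is fixed at half the most; returns when the fingers have stopped.
- robot.dwell(seconds).
- robot.ik(position, orientation): joint angles nearest the present ones, or None.
- monitor.state(): the state.
- snapshot(name): name is "scene" or "top"; returns (picture, depth): 420x560x3 uint8, red, green, blue; 420x560 float32, mm along the optical axis (not along the pixel's ray), 0 where there is no reading.
- camera_params(name): a dict with "K" (3x3 intrinsics, pixels), "xyz" and "orientation" of the camera in the world. Camera axes: x right, y up, looking along -z (the intrinsics and any distortion apply to the point x, -y, -z); pixel columns grow to the right and rows downward; lengths in mm; the calibration is good to about 2 mm. A picture is of the moment at which its call begins. camera_params takes no time and is no camera call.
A pose or a line that the arm cannot do raises robot.MotionError and nothing moves.
- robot.finish_job(): hands the job in, once; it reports no verdict.
The state is a dict: "time_s": time; "joints": joint angles; "qd": joint speeds; "tau": joint torques, N m; "tool_pos": TCP position; "tool_rot": TCP orientation; "ft_force": force on the tool from outside, world axes, zero at the start; "torque": the same for the moment, N m; "opening": finger opening in mm.
Only numpy, scipy, OpenCV 4.12 (cv2) and the standard library are available. Lean on these libraries where they do the work, as an engineer would, in place of code of your own. Each camera call takes 0.05 s, during which the arm holds its last target. There are 200 camera calls.

## Working session

There is one attempt and no reset: what is moved stays moved. The work goes in short steps, each a Python script; the robot and the scene stay as the last script left them, time stands still between calls to the robot, and variables do not carry over. Pictures are saved under pics/ and viewed, about 8 in all and at most 12, crops included, and the job is handed in when it is done.

```bash
ls; mkdir -p pics
cat > h.py <<'E'
import numpy as np, cv2
from scipy.spatial.transform import Rotation as R
from cell import robot, hand, monitor, snapshot, camera_params
def snap(name):
    im,d=snapshot(name); p=camera_params(name)
    return im,d,p
def cloud(d,p):
    K=np.array(p["K"]); v,u=np.mgrid[:d.shape[0],:d.shape[1]]
    pts=np.stack([(u-K[0,2])/K[0,0]*d,-(v-K[1,2])/K[1,1]*d,-d],-1)
    return pts@R.from_quat(p["orientation"]).as_matrix().T+np.array(p["xyz"])
E
python3 - <<'E'
from h import *
for n in("scene","top"):
    im,d,p=snap(n); cv2.imwrite(f"pics/{n}0.png",im[:,:,::-1]); np.savez(f"{n}0.npz",im=im,d=d)
    print(n,p,(d>0).mean())
s=monitor.state();print(s["time_s"],s["tool_rot"],s["opening"])
E
```

```text
pics
scene {'K': array([[392.28520113,   0.        , 279.33893868],
       [  0.        , 392.28520113, 211.97488648],
       [  0.        ,   0.        ,   1.        ]]), 'xyz': array([ 251.26114936, -565.90198873,  442.94805444]), 'orientation': array([ 0.51808547, -0.12560672, -0.22348004,  0.81600678])} 0.996062925170068
top {'K': array([[514.38354375,   0.        , 281.617356  ],
       [  0.        , 514.38354375, 211.90551796],
       [  0.        ,   0.        ,   1.        ]]), 'xyz': array([509.22521913,  81.69770802, 984.92430897]), 'orientation': array([ 0.04015859, -0.04274178, -0.70306874,  0.70869936])} 0.9959948979591837
0.1 [ 9.86021396e-01  1.66617783e-01 -5.44554564e-05 -5.63803842e-04] 84.96191807194157
```

View pics/scene0.png

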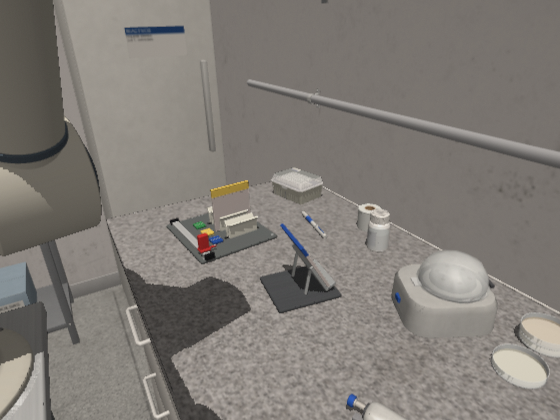

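View pics/top0.png

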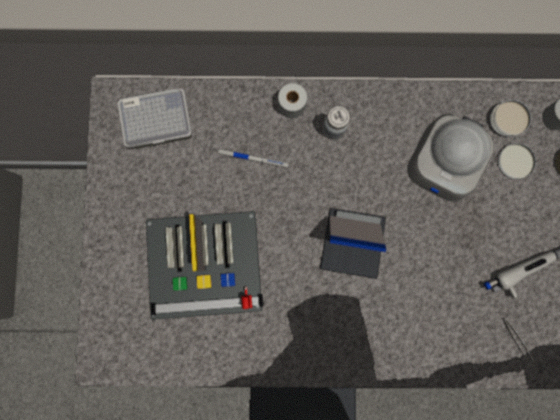

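The scene view shows the easel with the blue-edged plate (~(295,240)), and the rack with the pointer at (205,243). In the top view the blue tag is at (228,280), in front of the right-hand (-y) slot. The pointer is at (247,300), the yellow plate stands in the middle slot, and the plate's blue band is at (357,243). Next I'll measure these.

```bash
cat > m.py <<'E'
from h import *
def comps(im,C,lo,hi,name,amin=15,smin=110):
    hsv=cv2.cvtColor(im,cv2.COLOR_RGB2HSV)
    m=cv2.inRange(hsv,lo,hi); n,l,st,c=cv2.connectedComponentsWithStats(m)
    for i in range(1,n):
        if st[i,4]<amin: continue
        P=C[l==i]; q=P[:,:2]-np.median(P[:,:2],0)
        rect=cv2.minAreaRect(P[:,:2].astype(np.float32))
        print(name,c[i].round(),st[i,4],"med",np.median(P,0).round(1),"z",np.percentile(P[:,2],[5,95]).round(),"rect",np.round(rect[0],1),np.round(rect[1],1),round(rect[2],1))
if __name__=="__main__":
  for n in("top","scene"):
    z=np.load(n+"0.npz");im,d=z["im"],z["d"];C=cloud(d,camera_params(n));print(n)
    comps(im,C,(105,140,40),(130,255,255),"blue")
    comps(im,C,(0,150,60),(8,255,255),"red")
    comps(im,C,(18,140,60),(32,255,255),"yel")
    comps(im,C,(50,120,40),(80,255,255),"green")
    if n=="top":
        cv2.imwrite("pics/rack.png",cv2.resize(im[200:325,135:275],None,fx=5,fy=5,interpolation=cv2.INTER_CUBIC)[:600,:,::-1])
        print("table z",np.median(C[330:370,100:200,2]))
        for v in (232,245): print(v,[(u,C[v,u].round().astype(int).tolist()) for u in range(160,240,2)])
        for v in range(205,285,4): print(v,C[v,357].round(1))
E
python3 m.py
```

```text
top
blue [241. 155.] 60 med [733.3 157.9   9.7] z [ 5. 13.] rect [627.2 116.2] [244.8  24.1] 21.9
blue [434. 190.] 27 med [ 664.2 -205.2   40.1] z [33. 43.] rect [ 665.  -205.2] [13.8  4.5] 61.8
blue [357. 244.] 397 med [559.8 -51.  110.8] z [ 11. 115.] rect [559. -56.] [106.2  12.1] 81.0
blue [231. 279.] 73 med [496.5 172.1  14. ] z [12. 17.] rect [496.5 171.4] [22.4  9.7] 0.9
blue [223. 280.] 69 med [494.5 187.   14.3] z [10. 17.] rect [496.1 136.3] [ 22.6 109.9] 1.9
blue [487. 285.] 35 med [ 489.1 -304.1   20.1] z [11. 24.] rect [ 496.1 -118.5] [401.1  11.2] 87.9
red [246. 301.] 134 med [458.2 141.   51.9] z [20. 56.] rect [459.8 143.1] [33.5 18.6] 1.0
yel [193. 242.] 354 med [559.6 229.3 112.2] z [  9. 116.] rect [532. 187.] [201.3  77. ] 56.9
yel [203. 281.] 176 med [492.3 222.9  14. ] z [10. 17.] rect [491.9 224.5] [24.4 27.4] 6.8
green [175. 284.] 68 med [486.5 276.4  13.9] z [11. 17.] rect [493. 181.] [ 22.3 200.1] 2.9
green [183. 283.] 78 med [488.4 261.4  14. ] z [10. 17.] rect [493.  174.5] [ 22.7 187. ] 3.0
table z 0.26938472807876224
232 [(160, [584, 310, 8]), (162, [584
[... 2525 characters left out ...]
3.] rect [ 425.4 -296.6] [640.   41.9] 60.8
blue [215. 240.] 53 med [494.9 170.6  13.1] z [ 9. 15.] rect [496.6 176.5] [21.9 25.8] 4.3
blue [397. 297.] 30 med [ 663.9 -207.5   37.3] z [34. 41.] rect [ 664.8 -206.6] [14.1  3.4] 63.7
blue [351. 400.] 68 med [ 486.2 -309.4   19.7] z [12. 23.] rect [ 487.8 -308.4] [10.6  7.6] 22.5
red [203. 243.] 198 med [455.6 136.6  34.3] z [18. 54.] rect [463.1 139.4] [35.6 18.3] 9.6
yel [229. 189.] 288 med [557.5 226.  103.9] z [ 96. 112.] rect [ 391.2 -149.2] [875.1  84.3] 65.9
yel [208. 232.] 40 med [494.9 216.4  13.3] z [ 9. 15.] rect [493.3 220.5] [16.6 26.8] 20.0
green [199. 225.] 39 med [488.7 258.   13.6] z [10. 15.] rect [488.7 265.6] [21.5 27.7] 1.1
```

View pics/rack.png

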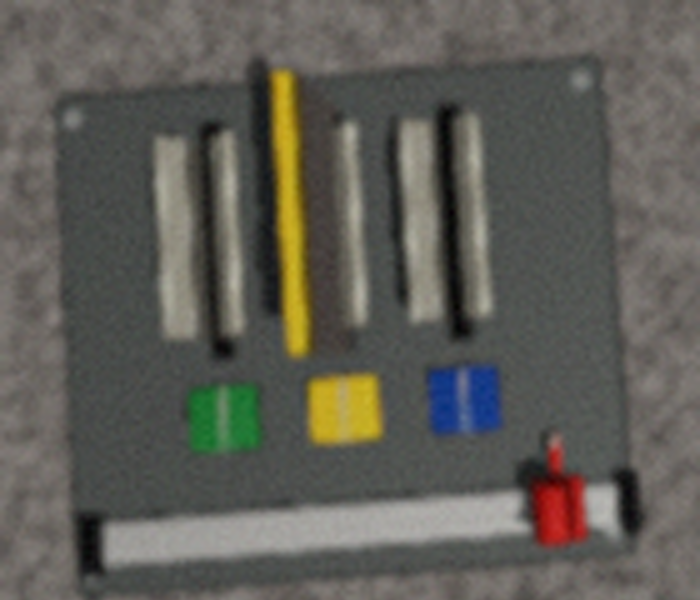

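The crop confirms the blue tag (crop 465,400), its empty slot between the two right-hand fins, and the pointer with its nose at (555,440). Next are precise estimates of the rack frame and the plate pose.

```bash
cat >> h.py <<'E'
def raypt(uv,z,p):
    K=np.array(p["K"]);uv=np.atleast_2d(uv).astype(float)
    d=np.stack([(uv[:,0]-K[0,2])/K[0,0],-(uv[:,1]-K[1,2])/K[1,1],-np.ones(len(uv))],-1)@R.from_quat(p["orientation"]).as_matrix().T
    o=np.array(p["xyz"]); return o+d*((z-o[2])/d[:,2])[:,None]
def mask(im,lo,hi): return cv2.inRange(cv2.cvtColor(im,cv2.COLOR_RGB2HSV),lo,hi)
BLUE=((105,140,40),(130,255,255));YEL=((18,140,60),(32,255,255));GRN=((50,120,40),(80,255,255));RED=((0,150,60),(8,255,255))
def rectc(im,rng,box,z,p):
    """centre/angle of the colour blob inside pixel box (u0,v0,u1,v1) on plane z, gaps closed"""
    m=np.zeros(im.shape[:2],np.uint8);u0,v0,u1,v1=box;m[v0:v1,u0:u1]=mask(im,*rng)[v0:v1,u0:u1]
    m=cv2.morphologyEx(m,cv2.MORPH_CLOSE,np.ones((5,5),np.uint8))
    vv,uu=np.nonzero(m);q=raypt(np.stack([uu,vv],-1),z,p)[:,:2].astype(np.float32)
    return cv2.minAreaRect(q)
E
python3 - <<'E'
from h import *
z=np.load("top0.npz");im,d=z["im"],z["d"];p=camera_params("top");C=cloud(d,p)
T=[]
for n,r,b in(("g",GRN,(165,270,195,295)),("y",YEL,(190,272,218,292)),("b",BLUE,(215,270,240,292))):
    q=rectc(im,r,b,14,p);T.append(q[0]);print(n,np.round(q[0],1),np.round(q[1],1),round(q[2],1))
T=np.array(T);v=T[0]-T[2];print("spacing",np.linalg.norm(v),"yaw",np.degrees(np.arctan2(-v[0],v[1])))
q=rectc(im,RED,(235,294,260,312),54,p);print("tab",q)
# yellow plate top edge z=113
print("yplate",rectc(im,YEL,(185,208,200,272),113,p))
# fin edges: brightness profile along rows
g=cv2.cvtColor(im,cv2.COLOR_RGB2GRAY)
for vv in(230,240,250):print(vv,g[vv,212:238])
# blue plate
m=np.zeros(d.shape,bool);m[205:252,325:390]=1
P=C[m];P0=P[P[:,2]>25]
sel=P0
for _ in range(4):
    c=sel.mean(0);n=np.linalg.svd(sel-c,full_matrices=False)[2][2];n*=np.sign(n[2]);r=(P0-c)@n;sel=P0[abs(r)<5]
print("plane c",c,"n",n,"tilt of normal from horiz",np.degrees(np.arcsin(n[2])),"yaw",np.degrees(np.arctan2(n[1],n[0])),len(sel))
print("z range",np.percentile(sel[:,2],[1,50,99]))
# along-plate coordinates
h=np.array([-n[1],n[0],0]);h/=np.linalg.norm(h);up=np.cross(n,h);up*=np.sign(up[2])
a=(sel-c)@h;b=(sel-c)@up
for lo in(-30,-10,10,30):
    s=(b>lo)&(b<lo+15);print(lo,s.sum(),np.percentile(a[s],[0,2,98,100]).round(1))
print("b",np.percentile(b,[0,1,99,100]),"h",h,"up",up)
bm=mask(im,*BLUE)[m.nonzero()]>0
PB=P[bm];k=(PB[:,2]>80);pb=PB[k];print("band a",np.percentile((pb-c)@h,[0,2,98,100]),"b",np.percentile((pb-c)@up,[0,2,50,98,100]),"n",np.percentile((pb-c)@n,[2,50,98]))
# rack outline check: table/rack height
E
```

```text
g [488.3 268.4] [22.5 24.3] 1.7
y [491.5 224.6] [24.1 26.2] 1.4
b [495.5 178.8] [24.  24.3] 1.2
spacing 89.83940451805127 yaw 4.629050693414414
tab ((458.2728576660156, 141.07437133789062), (24.70421028137207, 17.86443328857422), 0.8421813249588013)
yplate ((559.77099609375, 228.9449462890625), (95.6573715209961, 10.921160697937012), 5.000164031982422)
230 [ 44  37  73 134 161 154 142 145 143 100  54  23  11  40  80 102 124 156
 154 113  78  76  82  77  79  80]
240 [ 69  40  41  78 123 136 138 138 133 121  81  48  15  19  53  86 100 117
 139 122  96  81  77  81  78  83]
250 [ 77  66  49  56 121 157 157 146 141 127  91  59  28  14  33  74  95 113
 142 144 112  80  81  81  86  80]
plane c [580.09576324 -54.00349285  75.79933761] n [ 0.84923224 -0.13536053  0.5103745 ] tilt of normal from horiz 30.688778138529297 yaw -9.056287851986042 1445
z range [ 25.7817356   77.56159347 114.93939634]
-30 176 [-48.  -45.9  45.5  47.3]
-10 187 [-47.7 -46.   45.6  47.5]
10 196 [-47.8 -46.4  45.7  47.6]
30 327 [-47.8 -45.8  46.4  47.8]
b [-61.79025457 -58.91548905  45.70993004  47.12710912] h [0.1574047  0.98753418 0.        ] up [-0.50401226  0.08033535  0.85995225]
band a [-47.16681152 -44.98163633  46.08897552  47.79362014] b [28.11162271 29.7957576  41.99897673 45.85050826 47.12710912] n [-5.26925061  0.09248538  2.14779267]
```

Everything agrees: tag spacing is 89.8 mm (90 expected), the plate face measures 105 x 96 mm at a 30.7° lean, and the yellow plate's position matches the rack frame. Next I'll check IK for the possible tool orientations.

```bash
cat >> h.py <<'E'
YAW=np.radians(4.75);RX=np.array([np.cos(YAW),np.sin(YAW),0]);RY=np.array([-np.sin(YAW),np.cos(YAW),0])
TAG=np.array([495.5,179.0,14]);SLOT=np.array([562.3,184.6,8]);TAB=np.array([458.3,141.1,44])
def quat(z,y): z=z/np.linalg.norm(z);x=np.cross(y,z);x/=np.linalg.norm(x);return R.from_matrix(np.stack([x,np.cross(z,x),z],1)).as_quat()
yw=np.radians(-9.06);t=np.radians(30)
N=np.array([np.cos(yw)*np.cos(t),np.sin(yw)*np.cos(t),np.sin(t)]);UP=np.array([-np.cos(yw)*np.sin(t),-np.sin(yw)*np.sin(t),np.cos(t)])
PTOP=np.array([580.1,-54.0,75.8])-3*N+46*UP
GT=PTOP-36*UP
DOWN=np.array([0,0,-1.])
E
python3 - <<'E'
from h import *
print(PTOP,GT)
for s in(1,-1):
    q=quat(-UP,s*N)
    for P in(GT+90*UP,GT):print("grasp",s,np.round(robot.ik(P,q),2) if robot.ik(P,q) is not None else None)
    q=quat(DOWN,s*RY)
    for P in([*SLOT[:2],77],[*SLOT[:2],190],[*TAB[:2],28]):
        a=robot.ik(np.array(P),q);print("place",s,None if a is None else np.round(a,2))
E
```

```text
[554.82128587 -49.96910463 114.13716857] [572.59671753 -52.80354094  82.96025404]
grasp 1 [-0.22  0.34  2.1   0.16  0.19 -0.21]
grasp 1 None
place 1 [ 0.22  0.63  1.58 -0.    0.92 -1.44]
place 1 [ 0.22  0.49  1.48 -0.    1.17 -1.44]
place 1 [ 0.17  0.62  1.9  -0.    0.63 -1.48]
grasp -1 [-0.22  0.34  2.1   0.16  0.19  2.93]
grasp -1 None
place -1 [ 0.22  0.63  1.58 -0.    0.92  1.7 ]
place -1 [ 0.22  0.49  1.48 -0.    1.17  1.7 ]
place -1 [ 0.17  0.62  1.9  -0.    0.63  1.66]
```

```bash
cat >> h.py <<'E'
H=np.cross(UP,N)  # horizontal along plate width
GP=PTOP-17*UP     # grasp point on plate
def gtool(phi,s):  # tool dir for in-plane angle phi
    z=-UP*np.cos(phi)+H*np.sin(phi); return z,quat(z,s*N)
E
python3 - <<'E'
from h import *
print("H",H)
for s in(1,-1):
  for deg in(-35,-25,-15,-10,10,15,25,35):
    z,q=gtool(np.radians(deg),s);o=[]
    for b in(100,50,0,-0):
        a=robot.ik(GP+19*z-b*z,q);o.append(None if a is None else np.round(a,2).tolist())
    a=robot.ik(GP+19*z+60*UP+np.array([0,0,60]),q);o.append(None if a is None else np.round(a,2).tolist())
    print(s,deg,*o)
E
```

```text
H [0.15746868 0.98752398 0.        ]
1 -35 [0.33, 0.56, 1.87, -1.06, 0.93, 1.42] [0.26, 0.63, 1.89, -1.16, 0.85, 1.49] None None [0.21, 0.46, 1.89, -1.06, 0.9, 1.28]
1 -25 [0.22, 0.46, 1.96, -1.05, 0.7, 1.33] [0.16, 0.54, 1.97, -1.19, 0.62, 1.44] None None [0.12, 0.39, 1.94, -0.99, 0.69, 1.14]
1 -15 [0.07, 0.37, 2.04, -0.96, 0.46, 1.12] [0.03, 0.48, 2.04, -1.17, 0.38, 1.31] None None [-0.0, 0.33, 1.98, -0.8, 0.48, 0.88]
1 -10 [-0.02, 0.34, 2.06, -0.81, 0.34, 0.91] [-0.05, 0.46, 2.06, -1.09, 0.26, 1.17] None None [-0.07, 0.3, 2.0, -0.6, 0.39, 0.64]
1 10 [-0.42, 0.33, 2.1, 0.9, 0.39, -1.09] [-0.38, 0.45, 2.09, 1.15, 0.31, -1.34] [-0.35, 0.56, 2.07, 1.47, 0.27, -1.63] [-0.35, 0.56, 2.07, 1.47, 0.27, -1.63] [-0.36, 0.29, 2.02, 0.69, 0.43, -0.83]
1 15 [-0.51, 0.35, 2.08, 1.0, 0.51, -1.27] [-0.46, 0.47, 2.08, 1.2, 0.43, -1.44] [-0.41, 0.58, 2.06, 1.42, 0.38, -1.64] [-0.41, 0.58, 2.06, 1.42, 0.38, -1.64] [-0.43, 0.31, 2.02, 0.84, 0.53, -1.02]
1 25 [-0.66, 0.43, 2.04, 1.05, 0.75, -1.45] [-0.59, 0.52, 2.04, 1.19, 0.67, -1.55] [-0.52, 0.62, 2.02, 1.33, 0.61, -1.66] [-0.52, 0.62, 2.02, 1.33, 0.
[... 852 characters left out ...]
1.81] [-0.35, 0.56, 2.07, 1.47, 0.27, 1.51] [-0.35, 0.56, 2.07, 1.47, 0.27, 1.51] [-0.36, 0.29, 2.02, 0.69, 0.43, 2.31]
-1 15 [-0.51, 0.35, 2.08, 1.0, 0.51, 1.88] [-0.46, 0.47, 2.08, 1.2, 0.43, 1.7] [-0.41, 0.58, 2.06, 1.42, 0.38, 1.5] [-0.41, 0.58, 2.06, 1.42, 0.38, 1.5] [-0.43, 0.31, 2.02, 0.84, 0.53, 2.12]
-1 25 [-0.66, 0.43, 2.04, 1.05, 0.75, 1.7] [-0.59, 0.52, 2.04, 1.19, 0.67, 1.59] [-0.52, 0.62, 2.02, 1.33, 0.61, 1.48] [-0.52, 0.62, 2.02, 1.33, 0.61, 1.48] [-0.55, 0.36, 2.0, 0.99, 0.74, 1.89]
-1 35 [-0.76, 0.53, 1.97, 1.03, 0.96, 1.61] [-0.69, 0.61, 1.97, 1.14, 0.88, 1.54] [-0.61, 0.69, 1.97, 1.26, 0.82, 1.47] [-0.61, 0.69, 1.97, 1.26, 0.82, 1.47] [-0.64, 0.43, 1.96, 1.04, 0.94, 1.76]
```

```bash
cat >> h.py <<'E'
PHI=np.radians(20);ZG,QG=gtool(PHI,1);GTCP=GP+19*ZG
ZP=DOWN*np.cos(PHI)-RX*np.sin(PHI);QP=quat(ZP,RY)
def ptcp(bottom,dx=0,dy=0):  # TCP so that plate bottom centre is over slot at z=bottom
    return np.array([*SLOT[:2],bottom+105-17])+dx*RX+dy*RY+19*ZP
def st():
    s=monitor.state();print(round(s["time_s"],2),"tcp",np.round(s["tool_pos"],1),"F",np.round(s["ft_force"],1),"open",round(s["opening"],2))
E
python3 - <<'E'
from h import *
for b in(160,60,8): print(robot.ik(ptcp(b),QP).round(2))
robot.move_ptp(GTCP-95*ZG,QG);st()
hand.move_gripper(50)
print(robot.move_l(GTCP,120,force_limit=12));st()
hand.move_gripper(0);st()
for n in("scene","top"):
    im,d,p=snap(n);cv2.imwrite(f"pics/{n}1.png",im[:,:,::-1])
E
python3 -c "
import cv2
a=cv2.imread('pics/scene1.png')[170:320,200:400];b=cv2.imread('pics/top1.png')[180:330,280:480]
cv2.imwrite('pics/g1.png',cv2.hconcat([cv2.resize(a,(400,300)),cv2.resize(b,(400,300))]))"
```

```text
[ 0.2   0.62  1.17  0.04  1.7  -1.46]
[ 0.2   0.71  1.27  0.04  1.5  -1.47]
[ 0.2   0.77  1.31  0.04  1.41 -1.47]
2.27 tcp [524.2 -72.  161.4] F [-0.  -0.1 -0.3] open 85.52
False
3.65 tcp [572.9 -46.4  84.2] F [-0.2 -0.6 -0.5] open 49.96
4.12 tcp [573.6 -46.6  84.8] F [-1.2 -0.2  8.5] open 4.96
```

View pics/g1.png

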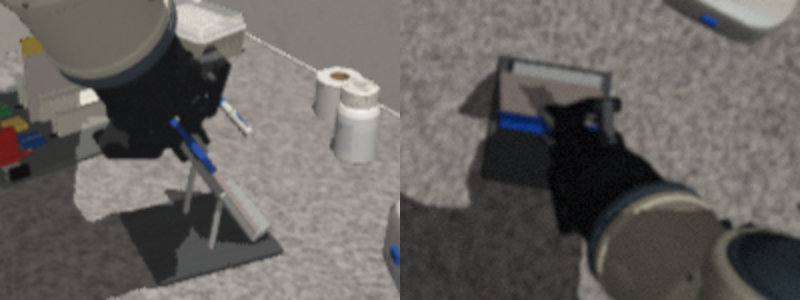

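Both views show the fingers around the plate's upper part, with the opening at 5 mm, so it is gripped. I'll lift it along its own plane and then carry it over the slot.

Run:
```python
from h import *
robot.move_l(GTCP+45*UP,100);st()
robot.move_l(GTCP+60*UP+np.array([0,0,70]),150);st()
robot.move_ptp(ptcp(130),QP);st()
robot.move_l(ptcp(60),120);robot.dwell(0.3);st()
for n in("scene","top"):
    im,d,p=snap(n);cv2.imwrite(f"pics/{n}2.png",im[:,:,::-1]);np.savez(f"{n}2.npz",im=im,d=d)
a=cv2.imread('pics/scene2.png')[130:280,150:350];b=cv2.imread('pics/top2.png')[190:340,120:320]
cv2.imwrite('pics/g2.png',cv2.hconcat([cv2.resize(a,(400,300)),cv2.resize(b,(400,300))]))
```

```text
4.82 tcp [551.3 -43.  123.1] F [ 3.2 -0.6  3. ] open 5.43
5.53 tcp [543.1 -41.3 204.9] F [-0.4  0.5 -1.3] open 5.27
6.58 tcp [555.3 183.5 199.2] F [-0.1 -0.1 -1.3] open 5.02
7.62 tcp [556.  184.1 130.6] F [-0.4 -0.3 -0.6] open 5.0
```

View pics/g2.png

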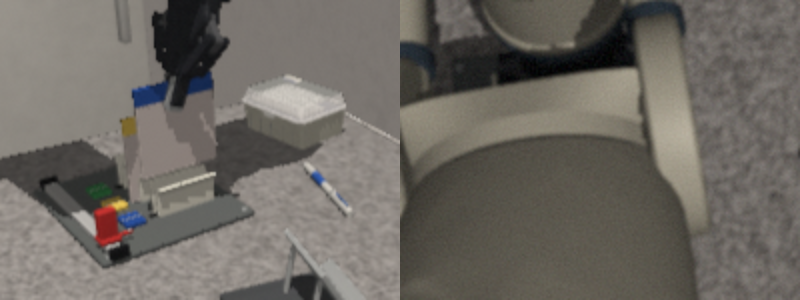

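The plate is held upright over the blue slot, with the band level. The top view is blocked by the arm, so I'll check the plate against the fin using scene-camera depth.

Run:
```python
from h import *
z=np.load("scene2.npz");im,d=z["im"],z["d"];p=camera_params("scene");C=cloud(d,p)
S=np.array([*SLOT[:2],0]);L=np.stack([(C-S)@RX,(C-S)@RY,C[...,2]],-1)
Q=L.reshape(-1,3)
def face(sel,name):
    P=Q[sel];A=np.c_[P[:,0],P[:,2],np.ones(len(P))];w=np.ones(len(P),bool)
    for _ in range(4):
        k=np.linalg.lstsq(A[w],P[w,1],rcond=None)[0];w=abs(A@k-P[:,1])<4
    print(name,w.sum(),"y at x0: slope x,z",k.round(4),"x",np.percentile(P[w,0],[0,1,99,100]).round(1),"z",np.percentile(P[w,2],[0,1,99,100]).round(1),"medy",np.median(P[w,1]).round(2))
    return k
b=(abs(Q[:,1])<16)
k=face(b&(Q[:,2]>60)&(Q[:,2]<160)&(abs(Q[:,0])<60),"plate")
print("y face at z60,100,140:",[round(k[1]*z+k[2],2) for z in(60,100,140)])
for lo in(60,75,135,148):
    s=b&(Q[:,2]>lo)&(Q[:,2]<lo+15)&(abs(Q[:,0])<70);print(lo,np.percentile(Q[s,0],[0,2,98,100]).round(1))
face((abs(Q[:,1]+8)<8)&(Q[:,2]>14)&(Q[:,2]<32)&(abs(Q[:,0])<36),"fin")
s=(abs(Q[:,1]+8)<8)&(Q[:,2]>15)&(Q[:,2]<32)&(abs(Q[:,0])<60);print("fin x",np.percentile(Q[s,0],[0,2,98,100]))
# tag in scene, rays on its top
print("tag scene",rectc(im,BLUE,(200,230,230,252),14,p))
```

```text
plate 1489 y at x0: slope x,z [-3.0000e-04 -7.4000e-03 -1.6953e+00] x [-48.6 -47.5  47.5  49.4] z [ 60.   61.  158.8 159.9] medy -2.5
y face at z60,100,140: [np.float64(-2.14), np.float64(-2.43), np.float64(-2.73)]
60 [-47.4 -46.8  45.3  48. ]
75 [-48.6 -47.2  45.2  48.3]
135 [-48.1 -47.5  47.8  49.2]
148 [-48.4 -47.4  46.3  49.4]
fin 195 y at x0: slope x,z [-3.7000e-03  4.1000e-03 -8.6021e+00] x [-35.3 -34.3  35.3  35.8] z [14.2 14.6 31.6 31.9] medy -8.6
fin x [-35.25992224 -34.23849422  35.90947936  37.18974518]
tag scene ((494.5845947265625, 171.96337890625), (24.67212677001953, 28.606159210205078), 5.529581069946289)
```

The plate is square to the slot and within 0.7 mm of its centre, so I'll correct by -0.5 mm and insert under force guard.

Run:
```python
from h import *
dy=-0.5
robot.move_l(ptcp(60,0,dy),40);robot.dwell(.2)
print(robot.move_l(ptcp(14,0,dy),50,force_limit=8));st()
print(robot.move_l(ptcp(4,0,dy),12,force_limit=6));st()
im,d,p=snap("scene");cv2.imwrite("pics/s3.png",cv2.resize(im[130:280,150:350],(800,600))[:,:,::-1])
```

```text
False
9.23 tcp [556.1 183.6  84.4] F [ 0.6  0.5 -0.9] open 4.79
True
9.64 tcp [556.  183.6  81.8] F [ 0.2 -0.1  7.3] open 5.12
```

View pics/s3.png

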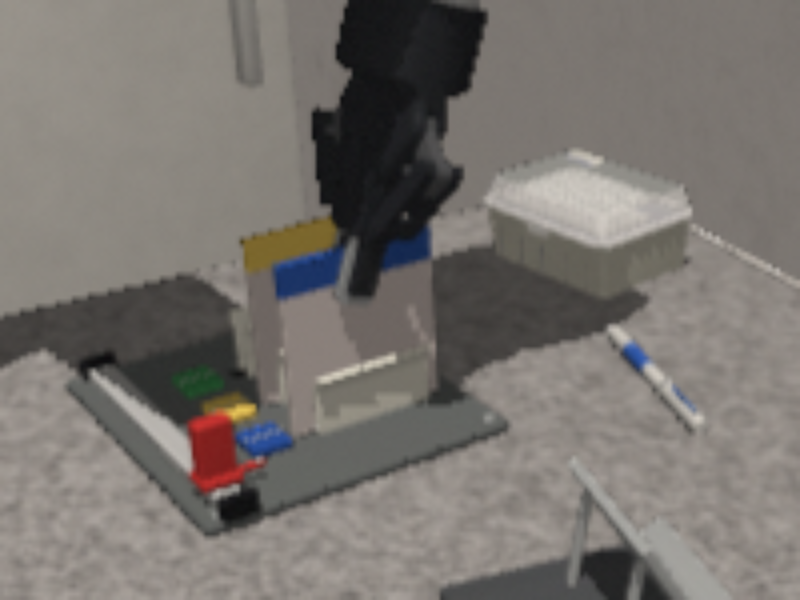

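Contact came about 3 mm earlier than predicted. I'll compare the blue and yellow top-edge heights, and where the lower edge shows beyond the fins, before letting go.

Run:
```python
from h import *
im,d,p=snap("scene");C=cloud(d,p)
S=np.array([*SLOT[:2],0]);L=np.stack([(C-S)@RX,(C-S)@RY,C[...,2]],-1)
for n,r,y0 in(("blue",BLUE,-0.),("yel",YEL,45.)):
    s=(mask(im,*r)>0)&(abs(L[...,1]-y0)<12)&(L[...,2]>70)&(abs(L[...,0])<60)
    q=L[s];print(n,s.sum(),"x",np.percentile(q[:,0],[1,99]).round(1),"z",np.percentile(q[:,2],[1,10,50,90,99,100]).round(1),"y",np.median(q[:,1]).round(1))
    for lo in(-45,-30,30): 
        k=abs(q[:,0]-lo)<4
        if k.sum()>3:print("  x~",lo,"ztop",np.percentile(q[k,2],[50,95,100]).round(1))
k=(abs(L[...,1])<6)&(abs(L[...,0]+43)<5)&(L[...,2]>4)&(L[...,2]<40);print("front strip lowest z",np.sort(L[k][:,2])[:12].round(1))
st()
```

```text
blue 192 x [-48.   45.3] z [ 94.2  96.4 103.1 111.  113.4 113.7] y -3.5
  x~ -45 ztop [103.7 111.8 112.4]
  x~ -30 ztop [104.4 112.6 113.7]
  x~ 30 ztop [100.9 107.6 108.3]
yel 167 x [-45.6   9.8] z [ 95.1  97.  104.5 111.4 113.7 114.4] y 41.6
  x~ -45 ztop [103.1 111.2 111.4]
  x~ -30 ztop [105.7 111.8 112.5]
front strip lowest z [ 5.9  6.7  7.9  8.   8.4  8.7  8.8  9.7 11.6 11.6 11.7 11.8]
9.74 tcp [556.  183.6  81.8] F [-0.1 -0.2  6.7] open 5.19
```

The blue top (113.4) matches the yellow one (113.7), and the front lower edge reads about 8 mm, so the plate is on the slot floor. I'll release with a small opening to stay clear of the yellow plate, then go for the pointer.

Run:
```python
from h import *
hand.move_gripper(22);st()
c=np.array(monitor.state()["tool_pos"])
robot.move_l(c-70*ZP,120)
robot.move_l(c-70*ZP+np.array([0,0,50]),200);st()
Q=quat(DOWN,RY)
robot.move_ptp(np.array([*(TAB-60*RX-20*RY)[:2],190]),Q);st()
im,d,p=snap("top");cv2.imwrite("pics/t4.png",cv2.resize(im[200:325,135:275],(700,625))[:600,:,::-1]);np.savez("top4.npz",im=im,d=d)
```

```text
10.05 tcp [555.5 183.5  81.1] F [ 1.  -0.5  0.3] open 22.1
11.18 tcp [579.2 185.5 196.8] F [-0.8 -0.5 -0.1] open 21.95
12.06 tcp [400.4 116.2 189.8] F [ 1.1 -0.2  0.1] open 22.11
```

View pics/t4.png

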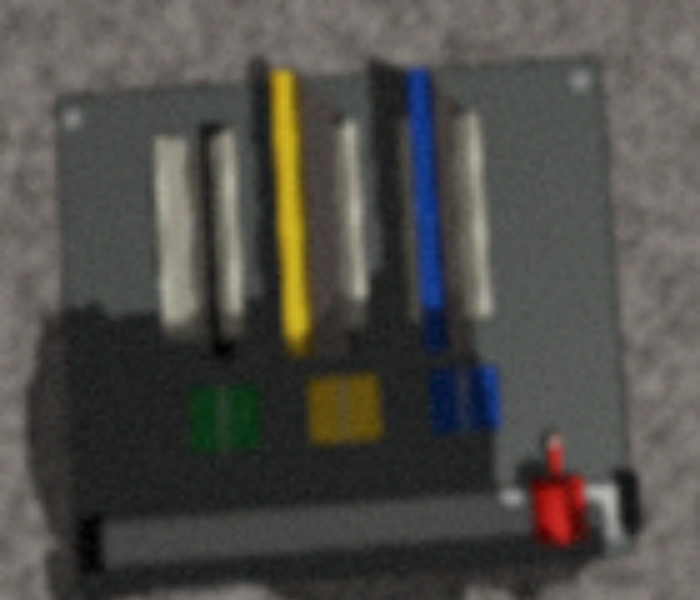

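The blue plate stands upright in its slot, parallel to the yellow one. Next, the pointer.

Run:
```python
from h import *
Q=quat(DOWN,RY);B=np.array([*SLOT[:2],0])-110*RX
def P(y,z): return B+y*RY+np.array([0,0,z])
hand.move_gripper(42)
robot.move_ptp(P(-33,110),Q)
print(robot.move_l(P(-33,28),80,force_limit=8));st()
hand.move_gripper(0);robot.dwell(.2);st()
y0=(np.array(monitor.state()["tool_pos"])-B)@RY;print("y0",y0)
if 9<monitor.state()["opening"]<14:
    robot.move_l(P(0,28),40,force_limit=25);robot.dwell(.2);st()
    print("y1",(np.array(monitor.state()["tool_pos"])-B)@RY)
    im,d,p=snap("scene");cv2.imwrite("pics/s5.png",cv2.resize(im[170:270,150:300],(750,500))[:,:,::-1])
```

```text
False
14.1 tcp [455.6 142.7  28.4] F [-0.4  0.9  0.6] open 41.72
14.68 tcp [455.6 142.7  28.4] F [-0.2  0.4  7.4] open 11.01
y0 -32.963813523661884
15.85 tcp [452.8 175.6  28.4] F [-1.1  1.2  7.1] open 10.75
y1 0.11574861398418473
```

View pics/s5.png

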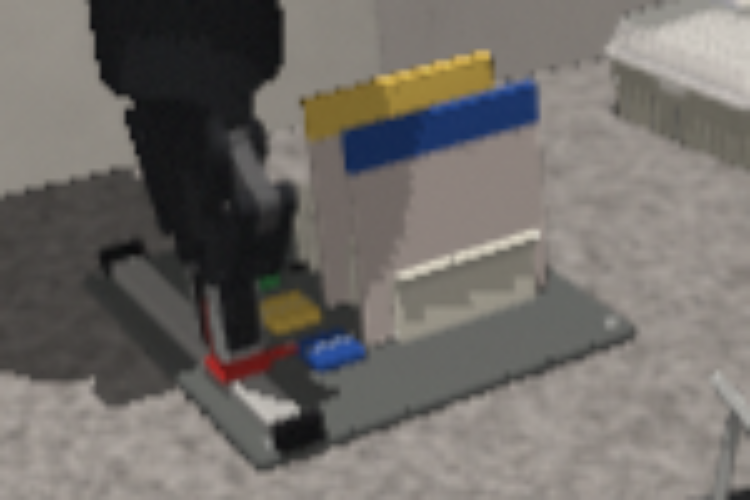

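The pointer has moved and its nose points at the blue tag. I'll release, back straight off and check from the top camera.

Run:
```python
from h import *
B=np.array([*SLOT[:2],0])-110*RX
hand.move_gripper(36)
robot.move_l(B+np.array([0,0,130]),120)
robot.move_ptp(np.array([330,-60,250.]),quat(DOWN,RY));st()
im,d,p=snap("top");np.savez("top6.npz",im=im,d=d)
cv2.imwrite("pics/t6.png",cv2.resize(im[200:325,135:275],(700,625),interpolation=cv2.INTER_CUBIC)[:600,:,::-1])
q=rectc(im,BLUE,(215,270,240,292),14,p);print("tag",q)
m=mask(im,*RED);m[:275]=0;m[315:]=0;m[:,:200]=0;m[:,270:]=0
for v in range(283,312):
    u=np.nonzero(m[v])[0]
    if len(u): 
        a=raypt([(u[0]-.5,v),(u[-1]+.5,v)],20,p);w=(a-np.array([*TAG[:2],0]))@RY;print(v,u[0],u[-1],w.round(1),round((a[0]-SLOT)@RX))
```

```text
18.39 tcp [330.4 -59.7 249.7] F [-0.7 -0.1 -0.1] open 35.94
tag ((495.54193115234375, 178.83412170410156), (23.988130569458008, 24.33306312561035), 1.232909083366394)
291 227 228 [ 2.4 -1.3] -88
292 227 228 [ 2.5 -1.2] -90
293 227 228 [ 2.6 -1. ] -92
294 227 228 [ 2.8 -0.9] -93
295 227 228 [ 2.9 -0.8] -95
296 227 229 [ 3.  -2.5] -97
297 227 232 [ 3.1 -8. ] -99
298 223 233 [10.6 -9.7] -100
299 223 232 [10.7 -7.7] -102
300 223 232 [10.8 -7.6] -104
301 223 231 [10.9 -5.7] -106
302 223 232 [11.1 -7.4] -108
303 223 232 [11.2 -7.3] -109
304 224 233 [ 9.4 -9. ] -111
305 224 233 [ 9.5 -8.9] -113
306 224 233 [ 9.7 -8.8] -115
307 224 233 [ 9.8 -8.6] -117
308 224 232 [ 9.9 -6.7] -119
309 224 230 [10.  -2.9] -120
310 225 229 [ 8.3 -0.9] -122
```

View pics/t6.png

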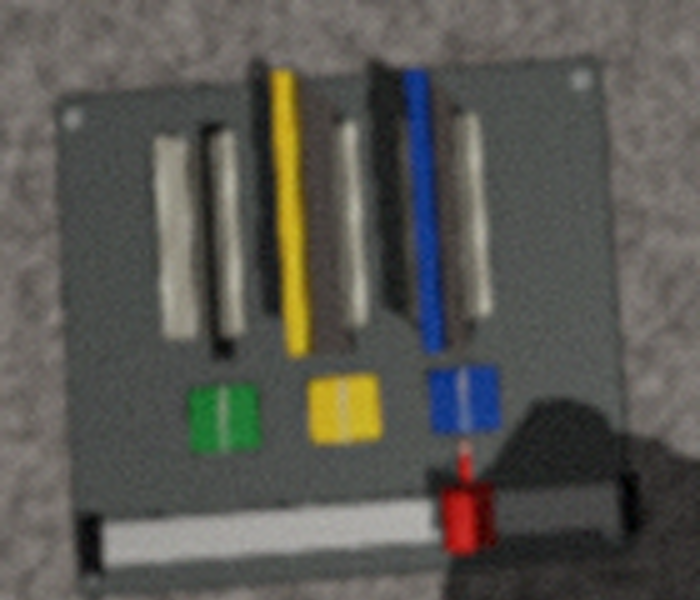

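In the top view the pointer's nose (465,440) lines up with the white centre line of the blue tag (464,400), within about 1 mm. The blue plate still stands in its slot, and the yellow plate looks unmoved. I'll hand in.

Run:
```python
from h import *
a=np.load("top0.npz");b=np.load("top6.npz");p=camera_params("top")
for z in(a,b):print("yplate",np.round(rectc(z["im"],YEL,(185,208,200,272),113,p)[0],1),"pen",np.round(rectc(z["im"],BLUE,(230,148,250,162),8,p)[0],1))
print("bplate now",rectc(b["im"],BLUE,(205,205,225,271),113,p),"expected",SLOT)
print("jar diff",np.abs(a["im"][100:145,320:355].astype(int)-b["im"][100:145,320:355]).mean())
robot.finish_job();st()
```

```text
yplate [559.8 228.9] pen [733.9 159. ]
yplate [559.8 229. ] pen [734.2 159. ]
bplate now ((560.943115234375, 183.6177215576172), (94.03678894042969, 8.661689758300781), 5.84924840927124) expected [562.3 184.6   8. ]
jar diff 3.515978835978836
the job is handed in; nothing more can be done
the job is handed in; nothing more can be done
```

The blue-edged plate is standing, blue edge up, in the slot with the blue tag. The red pointer is released, pointing at the middle of that tag, and the job is handed in. The robot's clock read 18.4 s just before hand-in, against the 58 s limit.

- **Plate:** I gripped it by its free upper part, with the tool tilted 20° in the plate's plane because a straight-on grasp was out of joint range. I lowered it under force guard and held it until it touched the floor.
    - **Height:** contact came about 3 mm earlier than predicted. Before I let go, its top edge matched the yellow plate's (113.4 against 113.7 mm), so I took it as seated. One reading of 108 mm on the far side disagreed; I put that down to the finger hiding the edge.
    - **Position:** after release it measured within 1.5 mm of the slot centre.
- **Pointer:** it was moved only after the plate was in. Its nose is within about 1 mm of the tag's centre line.
- **Other things:** the yellow plate and the pen are where they were, within 0.3 mm. The jar's image patch changed very little, but I did not measure its position.

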